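# Release a desiccant cartridge from the air dryer and stand it on the balance

### The job

The desiccant cartridge with the flat bar-shaped cap has to be weighed. Push it deeper into the dryer until its push-push latch lets go, draw it out as it springs up, and set it gently upright near the middle of the balance's round pan, then let go. Leave the cartridge with the round knob latched in its bay and do not disturb the other things on the bench.

Things in the scene. Friction and masses are not known exactly. Their poses are not given: they have to be found in the camera images.
- bar_cart_mid (a point): Centre of the cartridge to weigh: loose, 126 to 243 g, 108 mm tall, a grey plastic box 26 x 40 mm (x, y), 74 mm tall, with an aluminium bar cap on top. A tab sticks out 9 mm at its back (+x), 68 to 74 mm up, a 4 mm lug 14 to 20 mm up. The point is 54 mm above the flat foot; z axis runs along the cartridge towards the cap. It starts latched in either of the dryer's bays, its cap leaning to the dryer's front.
- bar_cart_cap (a point): Centre of the same cartridge's bar cap, 18 x 40 mm (x, y) and 34 mm tall, the place to grip: 37 mm beyond the cartridge's centre, 91 mm above its foot, 17 mm below the cap's top. The cap's 40 mm wide ends (facing y) are flush with the box below it. Same axes as the cartridge.
- knob_cart_mid (a point): Centre of the cartridge to leave alone: the same grey box 26 x 40 x 74 mm, with a round aluminium knob 34 mm in diameter and 34 mm tall in place of the bar. 54 mm above its foot, z axis towards the knob. It starts latched in the other bay.
- dryer: The air dryer, a fixed white and grey case 202 mm deep (x) and 230 mm wide (y); the origin is on the bench under the bays, x points to its rear, the front faces -x. Its rear housing (from 30 to 140 mm behind the origin) is 106 mm tall.
- slope: The dryer's sloping front block. z axis = the way cartridges come out, 30 degrees from vertical, leaning to the dryer's front; y across the dryer. Origin 62 mm above the bench, level with the latched cartridges' feet; bays at y = -55 and +55 mm; flat face at z = 62 mm, reaching 34 mm to the front (-x) and 46 mm to the rear of the bay axes. A latched cartridge's centre reads z = 54 mm here.
- face (a point): Middle of the sloping face, between the bays. Latched, a cartridge is 62 mm deep, with 1.5 mm play all round; 46 mm stand clear. Pushed 3 to 6 mm deeper along its axis (5 to 9 N; rigid stop at 6 mm) its latch lets go for good; when eased, a spring lifts it at up to 0.2 m/s to 18 mm above the latched position and holds it there. 45 mm more along the axis draws it free.
- balance: The laboratory balance, a fixed low white case 220 mm deep (x) and 176 mm wide (y), 44 mm tall with a grey 54 mm tall display panel at its -x end; origin on the bench under its centre.
- pan_top (a point): Centre of the top face of the balance's round steel pan, 124 mm in diameter, 70 mm above the bench when empty; the pan gives way under load by 1 mm per 1.5 N, at most 6 mm. z axis up.
- beaker: Glass beaker, bystander, 66 mm wide, 85 mm tall; origin at its underside.
- reagent: Blue-capped glass bottle, bystander, 70 mm wide, 145 mm tall; origin at its underside.
- jar: White jar, bystander, 64 mm wide, 85 mm tall; origin at its underside.
- dish: Closed glass dish, bystander, 90 mm wide, 15 mm tall; origin at its underside.
- scoop: Steel lab spoon lying on the bench, bystander, 160 mm long; origin at its underside.
- calc: Pocket calculator, bystander, 140 x 76 x 15 mm; origin at its underside.
- vial: Small amber vial, bystander, 32 mm wide, 60 mm tall; origin at its underside.
Mind the look-alikes: they are no part of the job. Leave any blue look-alike of the part that bears bar_cart_mid alone. Leave any black look-alike of the part that bears knob_cart_mid alone.

How it is judged:
By the outcome, as a careful person would: the job done as asked, in the order asked, and still so for the second after the job is handed in, with the robot touching nothing.
It also fails if it takes over 48 s, if anything falls off the work surface, if the arm or the gripper's body presses on something with over 40 N, if the wrist force passes 120 N, or if a joint passes its speed limit or range.

### The arm

A 6-joint arm with a two-finger parallel gripper is mounted at the origin on the work surface. World frame = base frame: x ahead of the robot, y to its left, z up, the work surface at z = 0. Lengths are in m, angles in rad, forces in N, time in s.
With the tool pointing down it reaches from about 0.25 to 0.85 m from the base axis. Payload 12.5 kg.
Tool frame: the origin (TCP) lies midway between the tips of the shut fingers; the grasp point (between the pads) lies 19 mm behind it (manip.tcp_to_grasp is the distance from the TCP to the grasp point, in m); z points along the fingers, x is the direction in which the jaws open and shut, and the axes are right-handed (so a half turn about z gives the same grasp; the last joint's range is limited). The gripper opens to 93 mm and grips with 3 to 60 N. Pads are 15 mm wide; open, the fingers measure 128 mm over their backs; the gripper's body (75 mm by 188 mm) begins 65 mm behind the grasp point.
Start: joints at [1.23, 0.351, 1.652, -0, 1.139, -0.085], TCP at [0.139, 0.532, 0.219] pointing down, gripper open.
Joint ranges: [-2.75, 2.75], [-0.79, 2.1], [0.01, 2.65], [-1.57, 4.71], [0.07, 3.14], [-2.87, 2.87]. Speed limits (rad/s): [2.22, 2.22, 2.79, 3.14, 3.14, 3.14].

### API

Orientations are given as a unit quaternion [x, y, z, w].
In Python, from rig import manip gives the robot as it stands.
- The arm moves only by the tool move_arm, never from a script. Its argument "deltas" is a list of rows, each an object of numbers: "rx", "ry", "rz": the turn, a rotation vector about the tool's x, y, z in units of 10 degrees (1.0 is 10 degrees); "x", "y", "z": the shift along the tool's x, y, z in units of 40 mm (1.0 is 40 mm); "gripper": the closure, from 0 (fully open) to 1 (shut). In form: [{"rx": .., "ry": .., "rz": .., "x": .., "y": .., "z": .., "gripper": ..}, ...]. A call has 1 to 5 rows; each row shifts and turns the pose as measured when the row begins, along the tool's axes as they then stand; what a row does not reach is not made up. A row lasts 1/8 s, in which the tool goes at most 62.5 mm and 10.7 degrees, less where a joint would pass 70% of its speed; a pose out of reach is approached as far as the arm can. A call is refused whole if a number of a shift passes 1 or a number of a turn 1, either way. A call with a gripper value outside its range is refused whole. The fingers move at their own pace and stop on an object; the grip force is fixed at half the most. Time passes only in rows, so rows that do not move let the fingers close. It gives the time, the measured TCP pose, the force and the opening at its end, in the units of the state.
- manip.read_state(): the state, without advancing time (a new reading comes with each control period).
- manip.snapshot(name): name is "scene" or "top"; returns a dict with "frame" (400x640x3 uint8, red, green, blue), "K" (3x3 intrinsics, pixels), "R" (3x3) and "t" (3): a world point X has camera coordinates R X + t. Camera axes: x right, y down, z forward; pixel columns grow to the right and rows downward; lengths in m; the calibration is good to about 2 mm. A picture is of the moment at which its call begins. There is no depth.
- manip.sign_off(): hands the job in, once; it reports no verdict.
The state is a dict: "time": time; "q": joint angles; "dq": joint speeds; "tau": joint torques, N m; "tool_pos": TCP position; "tcp_rot": TCP orientation; "wrist_force": force on the tool from outside, world axes, zero at the start; "ft_torque": the same for the moment, N m; "width": finger opening in m.
Only numpy, scipy, OpenCV 4.12 (cv2) and the standard library are available. Lean on these libraries where they do the work, as an engineer would, in place of code of your own. Each camera call takes 0.05 s, during which the arm holds its last target.

## Working session

There is one attempt and no reset: what is moved stays moved. The work goes in short steps, Python scripts to look and compute and a tool call to move; the robot and the scene stay as the last step left them, time stands still between calls to the robot, and variables do not carry over. Pictures are saved under pics/ and viewed, and the job is handed in when it is done.

Besides the shell and the picture viewer there is one more tool, called as name([rows], argument=value, ...), one row to a line, values as JSON. move_arm: Moves the arm, as the interface text tells. Its arguments: {"type":"object","properties":{"deltas":{"type":"array"}},"required":["deltas"]}

```bash
mkdir -p pics; ls
python3 - <<'E'
from rig import manip
import cv2,pickle,numpy as np
d={}
for n in("scene","top"):
    s=manip.snapshot(n); d[n]=s; cv2.imwrite(f"pics/{n}0.png",s["frame"][:,:,::-1]); print(n,s["K"].tolist(),np.round(s["R"],3).tolist(),s["t"])
pickle.dump(d,open("s0.pkl","wb"))
print(manip.read_state(),manip.tcp_to_grasp)
E
```

```text
pics
scene [[496.7970931944639, 0.0, 324.4990683761014], [0.0, 496.7970931944639, 195.75358468065966], [0.0, 0.0, 1.0]] [[0.798, 0.602, 0.015], [0.373, -0.474, -0.797], [-0.473, 0.642, -0.603]] [-0.49293634 -0.1450886   1.62548311]
top [[437.5075178162654, 0.0, 322.6856997814747], [0.0, 437.5075178162654, 199.87418660100928], [0.0, 0.0, 1.0]] [[0.027, -1.0, 0.006], [-0.998, -0.027, -0.054], [0.054, -0.005, -0.999]] [-0.00303149  0.62683932  1.24874911]
{'time': 0.1, 'q': array([ 1.23039187e+00,  3.51229389e-01,  1.65234076e+00, -7.00743370e-06,
        1.13909310e+00, -8.46018253e-02]), 'dq': array([-0.00072467, -0.00064456, -0.0016063 ,  0.00117059,  0.00105045,
        0.00014712]), 'tau': array([ 1.03242095e-03, -4.98029852e+01, -2.85703665e+01,  7.00668362e-02,
        2.38767156e-02, -4.17949400e-05]), 'tool_pos': array([0.13903885, 0.53182333, 0.21813685]), 'tcp_rot': array([ 7.91523471e-01,  6.11138535e-01, -4.48106890e-04,  2.92842052e-04]), 'wrist_force': array([-0.67121999, -0.16961237, -0.46826558]), 'ft_torque': array([-0.00322112, -0.00903081, -0.02793685]), 'width': 0.09292707249695484} 0.0188
```

View pics/scene0.png

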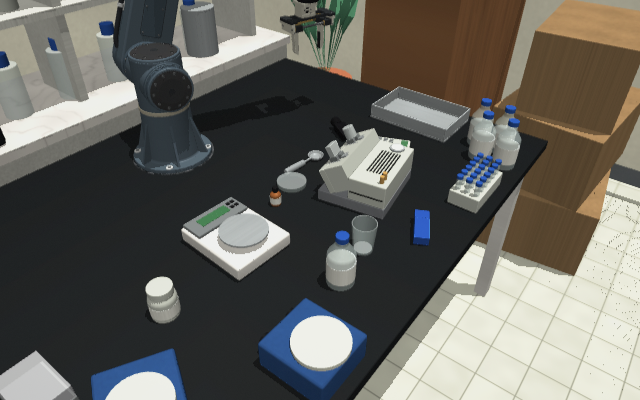

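View pics/top0.png

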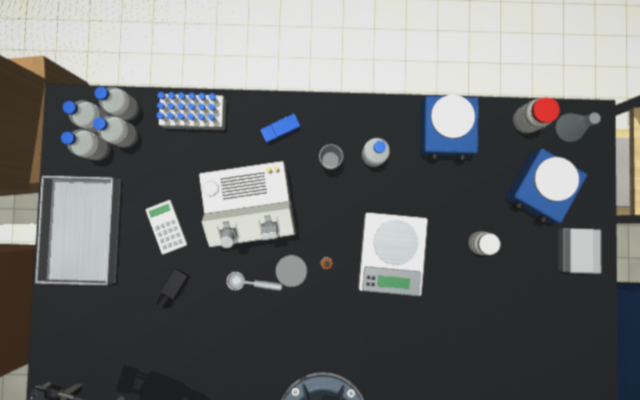

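The scene view shows the dryer near (370,165) and the balance near (237,235). In the top view the dryer is at (248,205), the balance at (393,253), a blue look-alike lies at (280,128), and a black one at (172,287). I'll enlarge these.

Run:
```python
import cv2
a=cv2.imread("pics/scene0.png");b=cv2.imread("pics/top0.png")
cv2.imwrite("pics/c1.png",cv2.resize(a[110:220,310:430],None,fx=6,fy=5.4,interpolation=2)[:600,:])
cv2.imwrite("pics/c1.png",cv2.resize(a[115:215,310:430],None,fx=6,fy=6,interpolation=2))
cv2.imwrite("pics/c2.png",cv2.resize(b[155:255,190:310],None,fx=6,fy=6,interpolation=2))
cv2.imwrite("pics/c3.png",cv2.resize(b[205:305,345:445],None,fx=6,fy=6,interpolation=2))
```

```text
(no output)
```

View pics/c1.png

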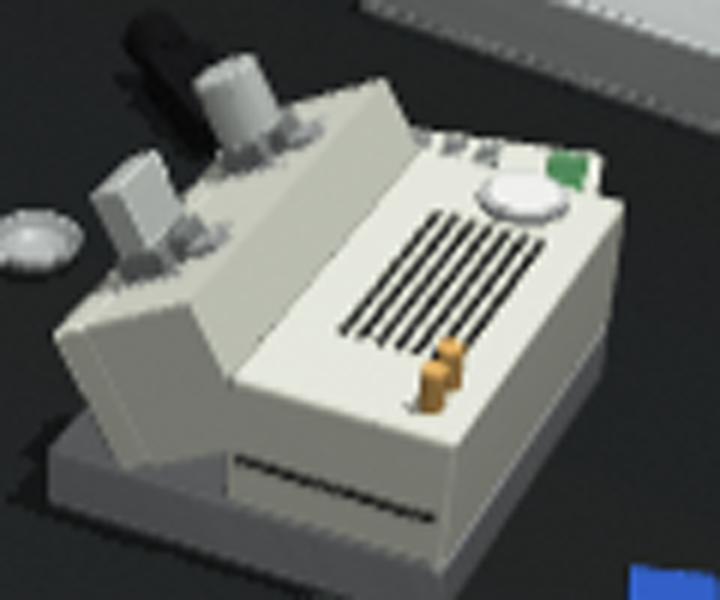

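View pics/c2.png

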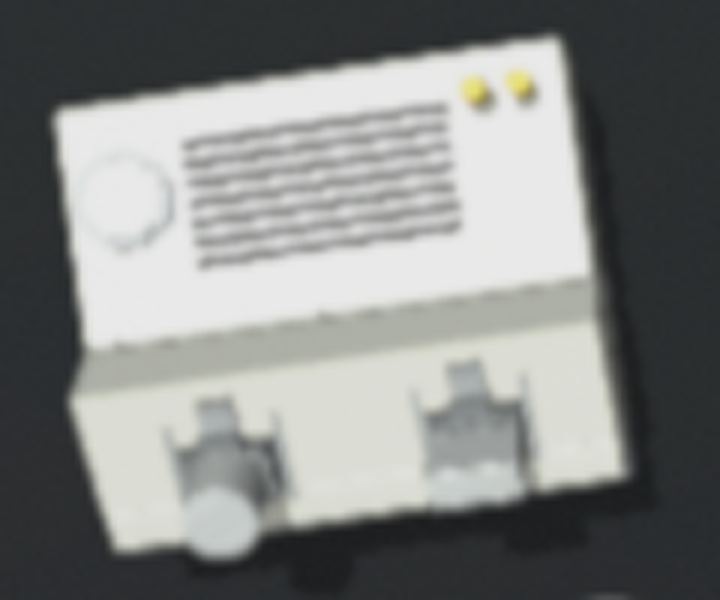

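View pics/c3.png

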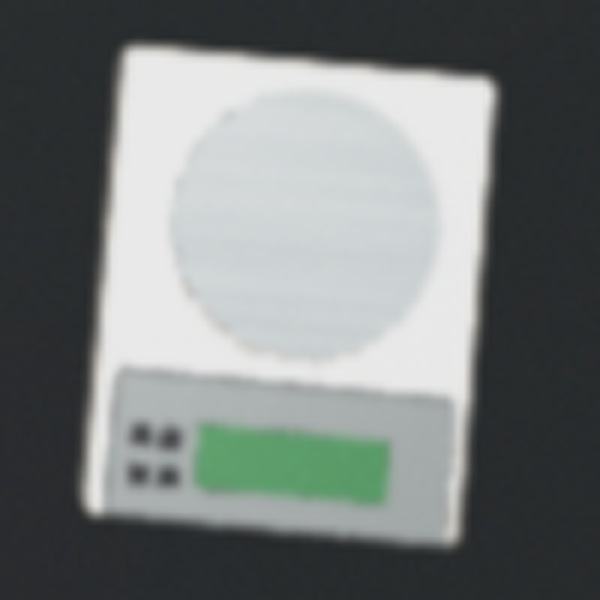

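Candidates: bar cap at top (269,236) / scene (334,149), on the dryer's -y bay, with a grey box. The round knob at top (227,242) / scene (350,132) is to be left. The blue block at top (280,128) and the black cartridge at top (172,287) are look-alikes. By the description I choose the bar cap at (269,236), which the close crops confirm. Next, fit the poses.

```bash
cat > h.py <<'E'
import numpy as np,pickle
from scipy.optimize import least_squares
from scipy.spatial.transform import Rotation as Ro
d=pickle.load(open("s0.pkl","rb"))
def proj(n,X):
    s=d[n];c=np.asarray(X)@s["R"].T+s["t"];p=c@s["K"].T;return p[:,:2]/p[:,2:]
def back(n,uv,z):
    s=d[n];r=s["R"].T@np.linalg.inv(s["K"])@np.array([*uv,1.]);o=-s["R"].T@s["t"];return o+r*(z-o[2])/r[2]
E
python3 - <<'E'
from h import *
T=lambda u,v:(190+u/6-.4,155+v/6-.4); S=lambda u,v:(310+u/6-.4,115+v/6-.4)
# H: housing pts (x,sy) ; F: face pts (x,sy); C cap pts (x,y,z)
H=[('top',.14,1,T(55,108)),('top',.14,-1,T(562,38)),('top',.03,1,T(85,348)),('top',.03,-1,T(590,280)),
('scene',.14,-1,S(455,443)),('scene',.03,-1,S(232,380)),('scene',.14,1,S(625,205))]
F=[('top',.046,1,T(72,400)),('top',.046,-1,T(597,318)),('top',-.034,-1,T(628,478)),('top',-.034,1,T(113,552)),
('scene',.046,1,S(383,80)),('scene',.046,-1,S(190,303)),('scene',-.034,-1,S(58,335))]
C=[('top',0,-.055,.108,T(477,485)),('top',0,.055,.108,T(222,522)),('scene',0,.055,.108,S(228,75))]
def pose(p):
    x,y,th,sx=p[:4];R=Ro.from_euler('z',th);Rs=R*Ro.from_euler('y',-np.pi/6);o=np.array([x,y,0])
    return R,o,Rs,o+R.apply([sx,0,.062])
def f(p):
    R,o,Rs,so=pose(p);r=[]
    for n,x,s,uv in H:r+=list(proj(n,[o+R.apply([x,s*p[4],.106])])[0]-uv)
    for n,x,s,uv in F:r+=list(proj(n,[so+Rs.apply([x,s*p[5],.062])])[0]-uv)
    for n,x,y,z,uv in C:r+=list(proj(n,[so+Rs.apply([x,y,z])])[0]-uv)
    r.append((p[4]-.115)*300);r.append((p[5]-.115)*300)
    return np.array(r)
s=least_squares(f,[.48,.17,.14,0,.115,.115],loss='soft_l1')
p=s.x;print(p,np.degrees(p[2]));print(np.round(f(p)[:-2].reshape(-1,2),1))
np.save("dry.npy",p)
R,o,Rs,so=pose(p)
for nm,z in(("mid",.054),("cap",.091),("top",.108)):print(nm,so+Rs.apply([0,-.055,z]))
print("axis",Rs.apply([0,0,1]))
B=lambda u,v:(345+u/6-.4,205+v/6-.4)
pc=back('top',B(306,225),.07);print('pan',pc)
print(proj('scene',[pc]), 2*.062/ (np.linalg.norm(back('top',B(172,225),.07)-back('top',B(440,225),.07))))
import cv2
im=cv2.imread("pics/scene0.png");it=cv2.imread("pics/top0.png")
def ln(X):
  for n,g in(('scene',big1),('top',big2)):
    q=proj(n,X);q=((q-off[n]+.4)*6).astype(int);cv2.polylines(g,[q.reshape(-1,1,2)],True,(0,0,255),1)
off={'scene':(310,115),'top':(190,155)}
big1=cv2.imread("pics/c1.png");big2=cv2.imread("pics/c2.png")
for z in(.074,.108):ln(so+Rs.apply([[a,-.055+b,z] for a,b in((-.009,-.02),(.009,-.02),(.009,.02),(-.009,.02))]))
ln(so+Rs.apply([[a,b,.062] for a,b in((-.034,-p[5]),(.046,-p[5]),(.046,p[5]),(-.034,p[5]))]))
ln(o+R.apply([[a,b,.106] for a,b in((.03,-p[4]),(.14,-p[4]),(.14,p[4]),(.03,p[4]))]))
cv2.imwrite("pics/o1.png",big1);cv2.imwrite("pics/o2.png",big2)
c=cv2.resize(im[190:280,175:295],None,fx=6,fy=6,interpolation=2);a=np.linspace(0,6.28,60)
q=proj('scene',pc+.062*np.c_[np.cos(a),np.sin(a),0*a]);cv2.polylines(c,[((q-(175,190)+.4)*6).astype(int).reshape(-1,1,2)],True,(0,0,255),1);cv2.imwrite("pics/o3.png",c)
E
```

```text
[0.56677261 0.21303881 0.17129129 0.00078795 0.11436989 0.11520093] 9.814267858897496
[[ 0.2  0.4]
 [-0.2 -0. ]
 [ 0.5  0.8]
 [ 0.9 -0.1]
 [ 0.9  0.3]
 [-0.1 -0.7]
 [ 1.2 -0.5]
 [ 0.  -0.3]
 [ 0.2  0.6]
 [-0.3 -0.1]
 [ 0.5 -0. ]
 [ 1.5 -0.1]
 [ 0.4  0.2]
 [-0.7  0.3]
 [-0.1  0.2]
 [-0.2  0.2]
 [ 0.  -0.5]]
mid [0.55031918 0.15437574 0.10876537]
cap [0.53208992 0.15122233 0.14080831]
top [0.52371431 0.14977346 0.15553074]
axis [-0.49268274 -0.08522744  0.8660254 ]
pan [ 0.51269871 -0.18995694  0.07      ]
[[244.20376578 228.58053151]] 1.0048600226578135
```

View pics/o1.png

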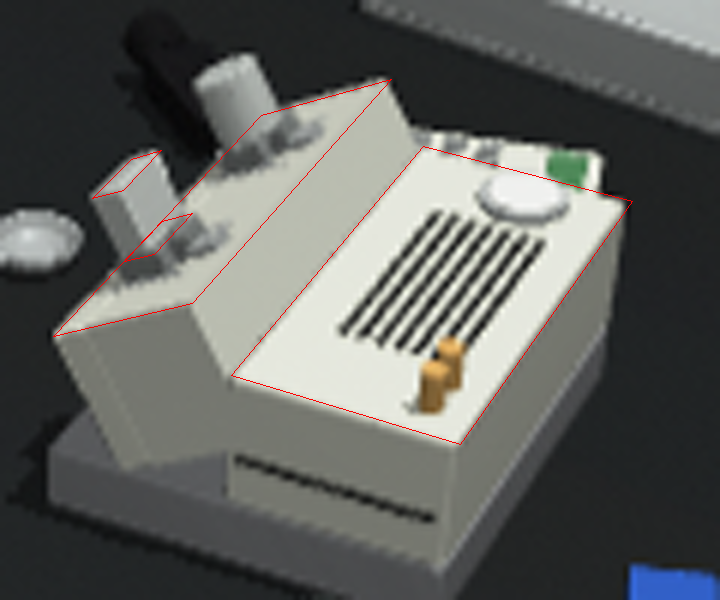

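View pics/o2.png

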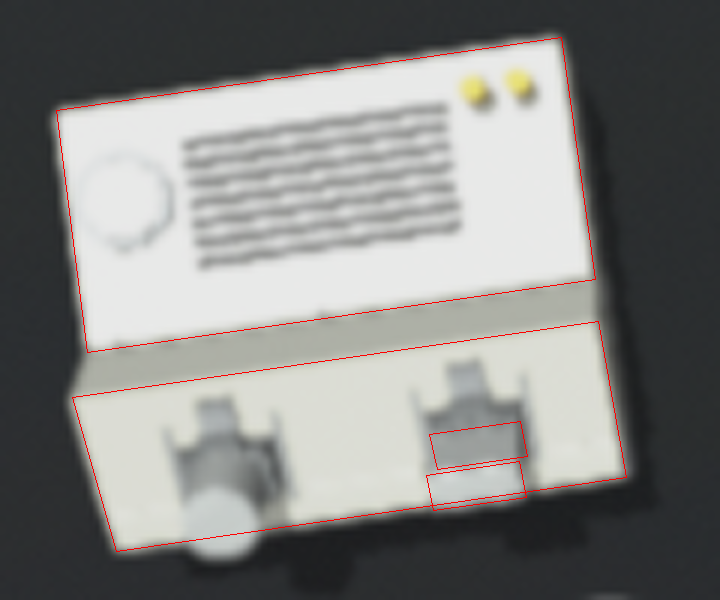

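View pics/o3.png

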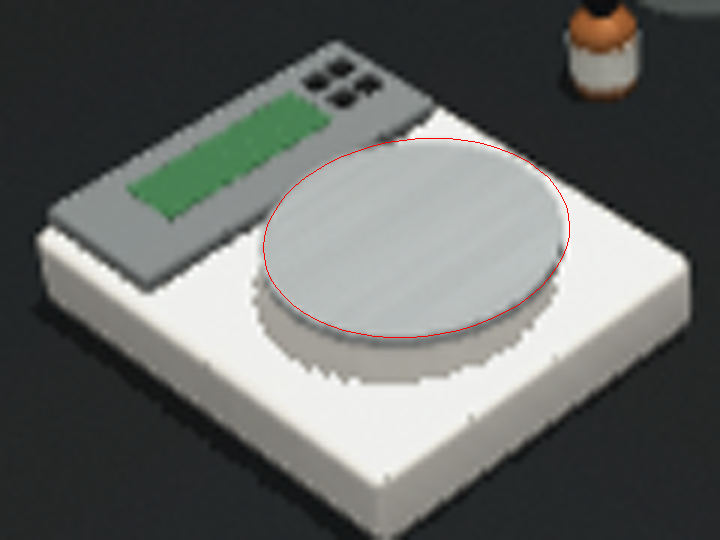

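The overlays of dryer, cap and pan match in both views (pan in scene at (244,229), residuals about 0.5 px). I'll write a helper that works out the row sizes.

```bash
cat >> h.py <<'E'
AX=np.array([-0.49268274,-0.08522744,0.8660254]);CAP=np.array([0.53208992,0.15122233,0.14080831]);PAN=np.array([.5127,-.18996,.07])
DY=np.array([-np.sin(.17129),np.cos(.17129),0])
RG=Ro.from_matrix(np.c_[DY,np.cross(-AX,DY),-AX])
def rdown(yaw):
    x=np.array([np.cos(yaw),np.sin(yaw),0]);z=np.array([0,0,-1.]);return Ro.from_matrix(np.c_[x,np.cross(z,x),z])
def st():
    from rig import manip
    s=manip.read_state();return s,np.array(s["tool_pos"]),Ro.from_quat(s["tcp_rot"])
def plan(P,R,n,p=None,r=None):
    if p is None:s,p,r=st()
    rv=(r.inv()*R).as_rotvec()
    for i in range(n):
        a=r*Ro.from_rotvec(rv*i/n);dp=(P-p)/n
        print(i,"rot",np.round(np.degrees(rv/n)/10,2),"sh",np.round(a.inv().apply(dp)/.04,2))
    return P,R
def rep():
    s,p,r=st();print("t",round(s["time"],2),"p",p.round(4),"F",np.round(s["wrist_force"],1),"w",round(s["width"],4),"q",np.round(s["q"],2));
    e=(r.inv()*RG).as_rotvec();print("to grasp: along-axis err mm",round((p-(CAP-AX*.0188))@AX*1e3,1),"tool-frame d(40mm)",np.round(r.inv().apply(CAP-AX*.0188-p)/.04,2),"rot10deg",np.round(np.degrees(e)/10,2))
E
python3 - <<'E'
from h import *
rep(); plan(CAP-AX*.0188+AX*.10+np.array([0,0,.03]),RG,15)
E
```

```text
t 0.1 p [0.139  0.5318 0.2181] F [-0.7 -0.2 -0.5] w 0.0929 q [ 1.23  0.35  1.65 -0.    1.14 -0.08]
to grasp: along-axis err mm 247.0 tool-frame d(40mm) [-6.62 12.13  2.35] rot10deg [-2.96  0.65 -2.39]
0 rot [-0.2   0.04 -0.16] sh [-0.48  0.73 -0.04]
1 rot [-0.2   0.04 -0.16] sh [-0.5   0.72 -0.02]
2 rot [-0.2   0.04 -0.16] sh [-0.52  0.71  0.  ]
3 rot [-0.2   0.04 -0.16] sh [-0.54  0.69  0.02]
4 rot [-0.2   0.04 -0.16] sh [-0.55  0.67  0.04]
5 rot [-0.2   0.04 -0.16] sh [-0.57  0.66  0.06]
6 rot [-0.2   0.04 -0.16] sh [-0.59  0.64  0.08]
7 rot [-0.2   0.04 -0.16] sh [-0.61  0.62  0.1 ]
8 rot [-0.2   0.04 -0.16] sh [-0.63  0.6   0.11]
9 rot [-0.2   0.04 -0.16] sh [-0.65  0.58  0.13]
10 rot [-0.2   0.04 -0.16] sh [-0.66  0.55  0.14]
11 rot [-0.2   0.04 -0.16] sh [-0.68  0.53  0.16]
12 rot [-0.2   0.04 -0.16] sh [-0.69  0.5   0.17]
13 rot [-0.2   0.04 -0.16] sh [-0.71  0.48  0.18]
14 rot [-0.2   0.04 -0.16] sh [-0.72  0.45  0.19]
```

move_arm([
  {"rx": -0.2,"rz": -0.16,"x": -0.48,"y": 0.73,"z": -0.2,"gripper": 0},
  {"rx": -0.2,"rz": -0.16,"x": -0.5,"y": 0.72,"z": -0.2,"gripper": 0},
  {"rx": -0.2,"rz": -0.16,"x": -0.52,"y": 0.71,"z": -0.1,"gripper": 0},
  {"rx": -0.2,"rz": -0.16,"x": -0.54,"y": 0.69,"z": 0,"gripper": 0},
  {"rx": -0.2,"rz": -0.16,"x": -0.55,"y": 0.67,"z": 0.04,"gripper": 0},
])

```text
invalid input
```

Run:
```python
from h import *
rep(); plan(CAP-AX*.0188+AX*.10+np.array([0,0,.03]),RG,11)
```

```text
t 0.1 p [0.139  0.5318 0.2181] F [-0.7 -0.2 -0.5] w 0.0929 q [ 1.23  0.35  1.65 -0.    1.14 -0.08]
to grasp: along-axis err mm 247.0 tool-frame d(40mm) [-6.62 12.13  2.35] rot10deg [-2.96  0.65 -2.39]
0 rot [-0.27  0.06 -0.22] sh [-0.65  1.   -0.05]
1 rot [-0.27  0.06 -0.22] sh [-0.69  0.98 -0.01]
2 rot [-0.27  0.06 -0.22] sh [-0.72  0.95  0.03]
3 rot [-0.27  0.06 -0.22] sh [-0.76  0.92  0.06]
4 rot [-0.27  0.06 -0.22] sh [-0.79  0.88  0.1 ]
5 rot [-0.27  0.06 -0.22] sh [-0.83  0.85  0.13]
6 rot [-0.27  0.06 -0.22] sh [-0.86  0.81  0.16]
7 rot [-0.27  0.06 -0.22] sh [-0.89  0.77  0.19]
8 rot [-0.27  0.06 -0.22] sh [-0.92  0.73  0.21]
9 rot [-0.27  0.06 -0.22] sh [-0.95  0.68  0.24]
10 rot [-0.27  0.06 -0.22] sh [-0.98  0.63  0.26]
```

Perhaps every key is required.

move_arm([
  {"rx": -0.2,"ry": 0.0,"rz": -0.16,"x": -0.48,"y": 0.73,"z": -0.2,"gripper": 0.0},
  {"rx": -0.2,"ry": 0.0,"rz": -0.16,"x": -0.5,"y": 0.72,"z": -0.2,"gripper": 0.0},
  {"rx": -0.2,"ry": 0.0,"rz": -0.16,"x": -0.52,"y": 0.71,"z": -0.1,"gripper": 0.0},
  {"rx": -0.2,"ry": 0.0,"rz": -0.16,"x": -0.54,"y": 0.69,"z": 0.0,"gripper": 0.0},
  {"rx": -0.2,"ry": 0.0,"rz": -0.16,"x": -0.55,"y": 0.67,"z": 0.04,"gripper": 0.0},
])

```text
time: 0.72
tool_pos: [0.258, 0.3991, 0.246]
tcp_rot: [0.741, 0.665, 0.053, 0.072]
wrist_force: [-0.4, 0.2, 0.2]
width: 0.0934
```

Run:
```python
from h import *
rep(); plan(CAP-AX*.0188+AX*.10+np.array([0,0,.03]),RG,12)
```

```text
t 0.72 p [0.258  0.3991 0.246 ] F [-0.4  0.2  0.2] w 0.0934 q [ 1.    0.16  1.84 -0.19  1.08 -0.38]
to grasp: along-axis err mm 223.8 tool-frame d(40mm) [-5.29  7.04  4.45] rot10deg [-1.98  0.65 -1.49]
0 rot [-0.17  0.05 -0.12] sh [-0.47  0.53  0.11]
1 rot [-0.17  0.05 -0.12] sh [-0.49  0.52  0.12]
2 rot [-0.17  0.05 -0.12] sh [-0.5   0.5   0.13]
3 rot [-0.17  0.05 -0.12] sh [-0.51  0.49  0.14]
4 rot [-0.17  0.05 -0.12] sh [-0.52  0.47  0.15]
5 rot [-0.17  0.05 -0.12] sh [-0.53  0.46  0.16]
6 rot [-0.17  0.05 -0.12] sh [-0.55  0.44  0.17]
7 rot [-0.17  0.05 -0.12] sh [-0.56  0.42  0.18]
8 rot [-0.17  0.05 -0.12] sh [-0.57  0.41  0.18]
9 rot [-0.17  0.05 -0.12] sh [-0.58  0.39  0.19]
10 rot [-0.17  0.05 -0.12] sh [-0.59  0.37  0.19]
11 rot [-0.17  0.05 -0.12] sh [-0.6   0.35  0.2 ]
```

Tracking is good.

move_arm([
  {"rx": -0.2,"ry": 0.07,"rz": -0.16,"x": -0.5,"y": 0.56,"z": 0.1,"gripper": 0.0},
  {"rx": -0.2,"ry": 0.07,"rz": -0.16,"x": -0.51,"y": 0.55,"z": 0.11,"gripper": 0.0},
  {"rx": -0.2,"ry": 0.07,"rz": -0.16,"x": -0.53,"y": 0.53,"z": 0.12,"gripper": 0.0},
  {"rx": -0.2,"ry": 0.07,"rz": -0.16,"x": -0.55,"y": 0.51,"z": 0.14,"gripper": 0.0},
  {"rx": -0.2,"ry": 0.07,"rz": -0.16,"x": -0.56,"y": 0.5,"z": 0.15,"gripper": 0.0},
])

```text
time: 1.35
tool_pos: [0.3644, 0.2835, 0.2481]
tcp_rot: [0.68, 0.712, 0.129, 0.121]
wrist_force: [0.5, 0.0, 0.3]
width: 0.0927
```

move_arm([
  {"rx": -0.2,"ry": 0.07,"rz": -0.16,"x": -0.56,"y": 0.46,"z": 0.17,"gripper": 0.0},
  {"rx": -0.2,"ry": 0.07,"rz": -0.16,"x": -0.57,"y": 0.43,"z": 0.18,"gripper": 0.0},
  {"rx": -0.2,"ry": 0.07,"rz": -0.12,"x": -0.58,"y": 0.4,"z": 0.19,"gripper": 0.0},
  {"rx": -0.2,"ry": 0.07,"rz": -0.1,"x": -0.59,"y": 0.37,"z": 0.2,"gripper": 0.0},
  {"rx": -0.1,"ry": 0.0,"rz": 0.0,"x": -0.5,"y": 0.3,"z": 0.15,"gripper": 0.0},
])

```text
time: 1.98
tool_pos: [0.4638, 0.1763, 0.2466]
tcp_rot: [0.629, 0.734, 0.197, 0.164]
wrist_force: [0.7, -0.1, -0.6]
width: 0.0926
```

Run:
```python
from h import *
rep(); plan(CAP-AX*.0188+AX*.07,RG,3)
```

```text
t 1.98 p [0.4638 0.1763 0.2466] F [ 0.7 -0.1 -0.6] w 0.0926 q [ 0.31  0.01  2.1  -0.14  0.52 -1.32]
to grasp: along-axis err mm 141.9 tool-frame d(40mm) [-0.9   0.07  3.55] rot10deg [-0.03  0.01 -0.1 ]
0 rot [-0.01  0.   -0.03] sh [-0.3   0.02  0.6 ]
1 rot [-0.01  0.   -0.03] sh [-0.3   0.02  0.6 ]
2 rot [-0.01  0.   -0.03] sh [-0.3   0.02  0.6 ]
```

move_arm([
  {"rx": 0.0,"ry": 0.0,"rz": -0.05,"x": -0.3,"y": 0.02,"z": 0.6,"gripper": 0.0},
  {"rx": 0.0,"ry": 0.0,"rz": -0.05,"x": -0.3,"y": 0.02,"z": 0.6,"gripper": 0.0},
  {"rx": 0.0,"ry": 0.0,"rz": 0.0,"x": -0.3,"y": 0.02,"z": 0.6,"gripper": 0.0},
  {"rx": 0.0,"ry": 0.0,"rz": 0.0,"x": 0.0,"y": 0.0,"z": 0.0,"gripper": 0.0},
])

```text
time: 2.48
tool_pos: [0.5084, 0.1445, 0.1833]
tcp_rot: [0.623, 0.739, 0.195, 0.166]
wrist_force: [-0.8, -0.1, 1.1]
width: 0.0928
```

Run:
```python
from h import *
import cv2
from rig import manip
rep()
for n,c in(("scene",(100,290)),("top",(150,190))):
    s=manip.snapshot(n);cv2.imwrite(f"pics/{n}1.png",cv2.resize(s["frame"][c[0]:c[0]+100,c[1]:c[1]+130,::-1],None,fx=6,fy=6,interpolation=2))
```

```text
t 2.48 p [0.5084 0.1445 0.1833] F [-0.8 -0.1  1.1] w 0.0928 q [ 0.2   0.17  2.11 -0.05  0.35 -1.5 ]
to grasp: along-axis err mm 67.8 tool-frame d(40mm) [0.07 0.01 1.7 ] rot10deg [-0.03  0.02 -0.01]
```

View pics/scene1.png

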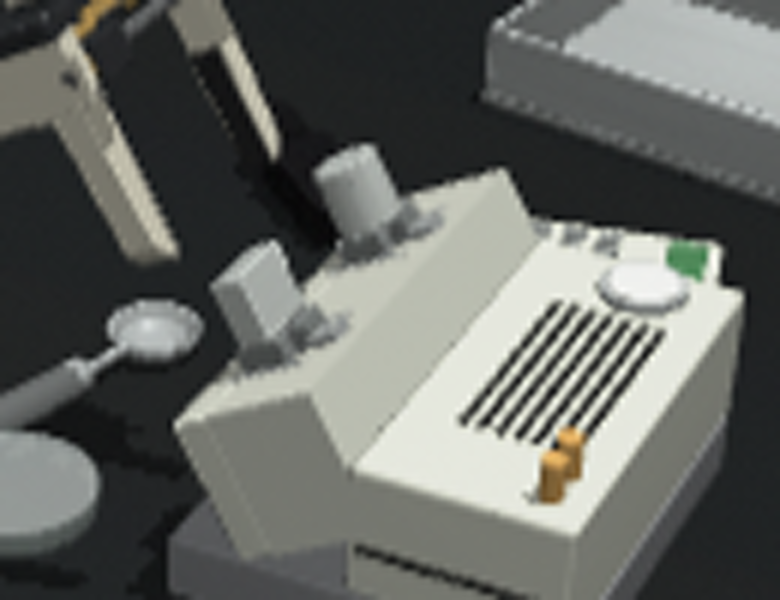

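View pics/top1.png

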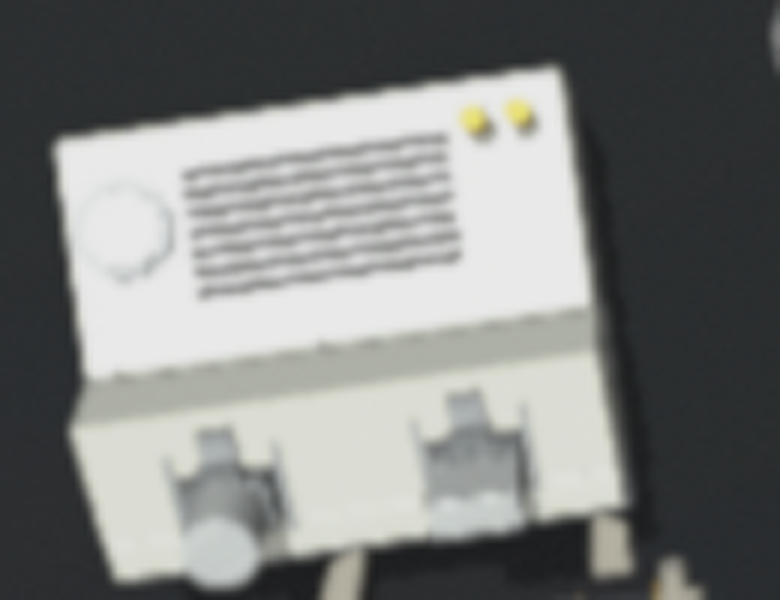

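Both fingertips straddle the bar symmetrically (top crop (610,545) and (345,570), bar at (477,520)). I'll descend to about 3 mm above the nominal grasp so the tips clear the face during the push, then close.

move_arm([
  {"rx": 0.0,"ry": 0.0,"rz": 0.0,"x": 0.03,"y": 0.0,"z": 0.45,"gripper": 0.0},
  {"rx": 0.0,"ry": 0.0,"rz": 0.0,"x": 0.04,"y": 0.0,"z": 0.45,"gripper": 0.0},
  {"rx": 0.0,"ry": 0.0,"rz": 0.0,"x": 0.0,"y": 0.0,"z": 0.4,"gripper": 0.0},
  {"rx": 0.0,"ry": 0.0,"rz": 0.0,"x": 0.0,"y": 0.0,"z": 0.3,"gripper": 0.0},
  {"rx": 0.0,"ry": 0.0,"rz": 0.0,"x": 0.0,"y": 0.0,"z": 0.0,"gripper": 0.0},
])

```text
time: 3.2
tool_pos: [0.5402, 0.1566, 0.1335]
tcp_rot: [0.621, 0.739, 0.2, 0.168]
wrist_force: [-0.4, 0.9, -0.4]
width: 0.093
```

Run:
```python
from h import *
rep()
```

```text
t 3.2 p [0.5402 0.1566 0.1335] F [-0.4  0.9 -0.4] w 0.093 q [ 0.21  0.32  2.07 -0.09  0.22 -1.46]
to grasp: along-axis err mm 8.0 tool-frame d(40mm) [-0.1 -0.1  0.2] rot10deg [0.03 0.   0.01]
```

move_arm([
  {"rx": 0.0,"ry": 0.0,"rz": 0.0,"x": -0.1,"y": -0.1,"z": 0.1,"gripper": 0.0},
  {"rx": 0.0,"ry": 0.0,"rz": 0.0,"x": 0.0,"y": 0.0,"z": 0.0,"gripper": 0.0},
])

```text
time: 3.45
tool_pos: [0.5393, 0.1523, 0.1287]
tcp_rot: [0.621, 0.739, 0.2, 0.169]
wrist_force: [-0.9, 0.1, 0.1]
width: 0.0931
```

Run:
```python
from h import *
rep()
```

```text
t 3.45 p [0.5393 0.1523 0.1287] F [-0.9  0.1  0.1] w 0.0931 q [ 0.2   0.32  2.08 -0.07  0.21 -1.48]
to grasp: along-axis err mm 4.7 tool-frame d(40mm) [ 0.   -0.01  0.12] rot10deg [ 0.03 -0.    0.01]
```

Aligned. Close.

move_arm([
  {"rx": 0.0,"ry": 0.0,"rz": 0.0,"x": 0.0,"y": 0.0,"z": 0.04,"gripper": 1.0},
  {"rx": 0.0,"ry": 0.0,"rz": 0.0,"x": 0.0,"y": 0.0,"z": 0.0,"gripper": 1.0},
  {"rx": 0.0,"ry": 0.0,"rz": 0.0,"x": 0.0,"y": 0.0,"z": 0.0,"gripper": 1.0},
  {"rx": 0.0,"ry": 0.0,"rz": 0.0,"x": 0.0,"y": 0.0,"z": 0.0,"gripper": 1.0},
  {"rx": 0.0,"ry": 0.0,"rz": 0.0,"x": 0.0,"y": 0.0,"z": 0.0,"gripper": 1.0},
])

```text
time: 4.08
tool_pos: [0.5402, 0.1524, 0.128]
tcp_rot: [0.621, 0.739, 0.2, 0.169]
wrist_force: [0.0, 0.4, -0.4]
width: 0.048
```

Run:
```python
from h import *
rep()
```

```text
t 4.08 p [0.5402 0.1524 0.128 ] F [ 0.   0.4 -0.4] w 0.048 q [ 0.2   0.33  2.08 -0.07  0.2  -1.48]
to grasp: along-axis err mm 3.6 tool-frame d(40mm) [ 0.01 -0.02  0.09] rot10deg [ 0.04 -0.    0.01]
```

move_arm([
  {"rx": 0.0,"ry": 0.0,"rz": 0.0,"x": 0.0,"y": 0.0,"z": 0.0,"gripper": 1.0},
  {"rx": 0.0,"ry": 0.0,"rz": 0.0,"x": 0.0,"y": 0.0,"z": 0.0,"gripper": 1.0},
  {"rx": 0.0,"ry": 0.0,"rz": 0.0,"x": 0.0,"y": 0.0,"z": 0.0,"gripper": 1.0},
])

```text
time: 4.45
tool_pos: [0.5402, 0.153, 0.1282]
tcp_rot: [0.621, 0.739, 0.201, 0.169]
wrist_force: [0.0, -0.1, 0.8]
width: 0.0402
```

move_arm([
  {"rx": 0.0,"ry": 0.0,"rz": 0.0,"x": 0.0,"y": 0.0,"z": 0.05,"gripper": 1.0},
  {"rx": 0.0,"ry": 0.0,"rz": 0.0,"x": 0.0,"y": 0.0,"z": 0.04,"gripper": 1.0},
])

```text
time: 4.7
tool_pos: [0.5418, 0.1533, 0.1251]
tcp_rot: [0.621, 0.739, 0.201, 0.169]
wrist_force: [-5.9, 1.3, 6.4]
width: 0.0402
```

Run:
```python
from h import *
rep()
```

```text
t 4.7 p [0.5418 0.1533 0.1251] F [-5.9  1.3  6.4] w 0.0402 q [ 0.2   0.34  2.08 -0.07  0.2  -1.48]
to grasp: along-axis err mm 0.2 tool-frame d(40mm) [-0.01 -0.02  0.01] rot10deg [ 0.04 -0.    0.01]
```

move_arm([
  {"rx": 0.0,"ry": 0.0,"rz": 0.0,"x": 0.0,"y": 0.0,"z": 0.04,"gripper": 1.0},
  {"rx": 0.0,"ry": 0.0,"rz": 0.0,"x": 0.0,"y": 0.0,"z": 0.03,"gripper": 1.0},
])

```text
time: 4.95
tool_pos: [0.5432, 0.1536, 0.1228]
tcp_rot: [0.621, 0.739, 0.201, 0.169]
wrist_force: [-9.1, 2.5, 12.1]
width: 0.04
```

Run:
```python
from h import *
rep()
```

```text
t 4.95 p [0.5432 0.1536 0.1228] F [-9.1  2.5 12.1] w 0.04 q [ 0.2   0.34  2.08 -0.07  0.19 -1.48]
to grasp: along-axis err mm -2.5 tool-frame d(40mm) [-0.01 -0.02 -0.06] rot10deg [ 0.04 -0.    0.01]
```

About 6 mm deeper at 15 N axial, so it should be at the stop. Ease up and watch.

move_arm([
  {"rx": 0.0,"ry": 0.0,"rz": 0.0,"x": 0.0,"y": 0.0,"z": -0.15,"gripper": 1.0},
  {"rx": 0.0,"ry": 0.0,"rz": 0.0,"x": 0.0,"y": 0.0,"z": -0.2,"gripper": 1.0},
])

```text
time: 5.2
tool_pos: [0.536, 0.1524, 0.135]
tcp_rot: [0.621, 0.739, 0.201, 0.169]
wrist_force: [-1.5, 1.2, 1.5]
width: 0.04
```

Run:
```python
from h import *
rep()
```

```text
t 5.2 p [0.536  0.1524 0.135 ] F [-1.5  1.2  1.5] w 0.04 q [ 0.2   0.31  2.09 -0.06  0.22 -1.48]
to grasp: along-axis err mm 11.7 tool-frame d(40mm) [-0.01 -0.02  0.29] rot10deg [ 0.04 -0.    0.01]
```

It's released and rising without resistance. Draw it out along the axis.

move_arm([
  {"rx": 0.0,"ry": 0.0,"rz": 0.0,"x": 0.0,"y": 0.0,"z": -0.3,"gripper": 1.0},
  {"rx": 0.0,"ry": 0.0,"rz": 0.0,"x": 0.0,"y": 0.0,"z": -0.3,"gripper": 1.0},
  {"rx": 0.0,"ry": 0.0,"rz": 0.0,"x": 0.0,"y": 0.0,"z": -0.3,"gripper": 1.0},
])

```text
time: 5.58
tool_pos: [0.5164, 0.1487, 0.1676]
tcp_rot: [0.621, 0.739, 0.2, 0.168]
wrist_force: [1.0, 0.4, -2.8]
width: 0.0401
```

Run:
```python
from h import *
rep()
```

```text
t 5.58 p [0.5164 0.1487 0.1676] F [ 1.   0.4 -2.8] w 0.0401 q [ 0.2   0.21  2.11 -0.05  0.29 -1.5 ]
to grasp: along-axis err mm 50.0 tool-frame d(40mm) [-0.    0.    1.25] rot10deg [ 0.03 -0.    0.01]
```

move_arm([
  {"rx": 0.0,"ry": 0.0,"rz": 0.0,"x": 0.0,"y": 0.0,"z": -0.4,"gripper": 1.0},
  {"rx": 0.0,"ry": 0.0,"rz": 0.0,"x": 0.0,"y": 0.0,"z": -0.4,"gripper": 1.0},
  {"rx": 0.0,"ry": 0.0,"rz": 0.0,"x": 0.0,"y": 0.0,"z": -0.4,"gripper": 1.0},
  {"rx": 0.0,"ry": 0.0,"rz": 0.0,"x": 0.0,"y": 0.0,"z": -0.4,"gripper": 1.0},
  {"rx": 0.0,"ry": 0.0,"rz": 0.0,"x": 0.0,"y": 0.0,"z": 0.0,"gripper": 1.0},
])

```text
time: 6.2
tool_pos: [0.4814, 0.1423, 0.2269]
tcp_rot: [0.621, 0.739, 0.2, 0.169]
wrist_force: [-0.1, -0.3, -2.2]
width: 0.0403
```

Run:
```python
from h import *
import cv2
from rig import manip
rep()
for n,c in(("scene",(60,270)),("top",(170,190))):
    s=manip.snapshot(n);cv2.imwrite(f"pics/{n}2.png",cv2.resize(s["frame"][c[0]:c[0]+120,c[1]:c[1]+150,::-1],None,fx=5,fy=5,interpolation=2))
```

```text
t 6.2 p [0.4814 0.1423 0.2269] F [-0.1 -0.3 -2.2] w 0.0403 q [ 0.2   0.04  2.12 -0.04  0.45 -1.51]
to grasp: along-axis err mm 119.1 tool-frame d(40mm) [0.   0.02 2.98] rot10deg [ 0.03 -0.    0.01]
```

View pics/scene2.png

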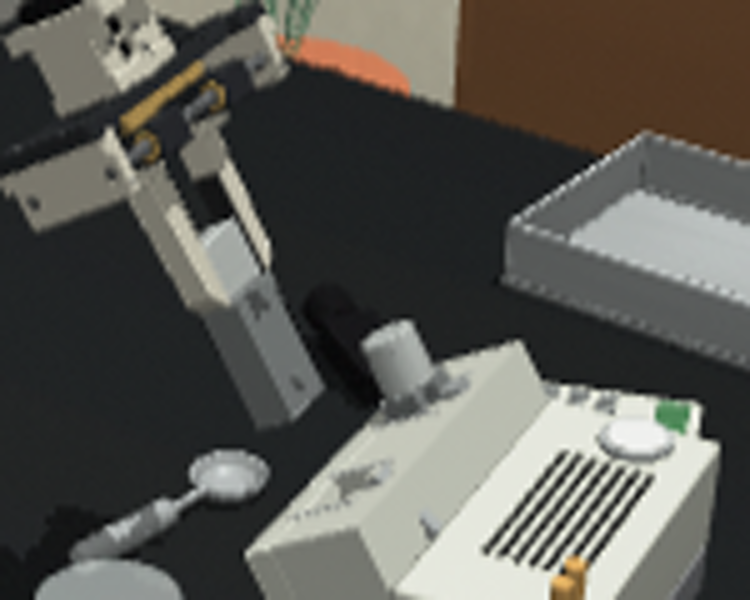

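View pics/top2.png

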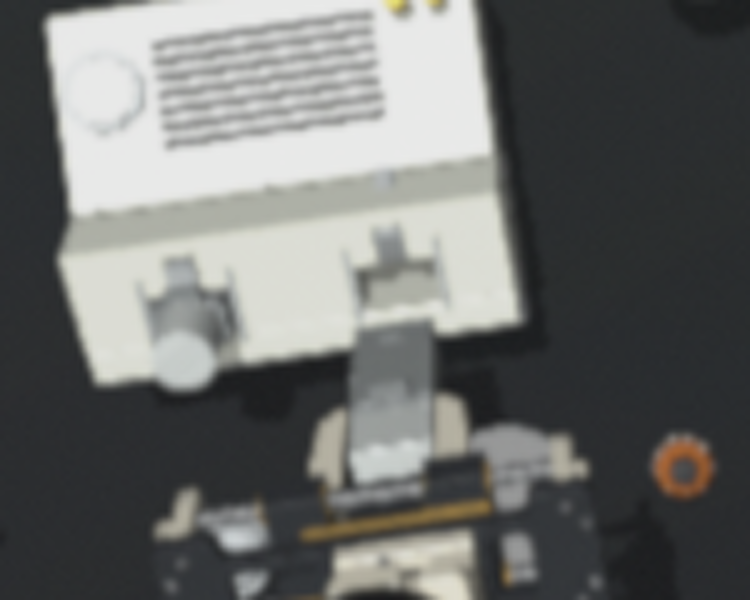

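Scene crop: the cartridge hangs in the gripper at (270,330), its bay is empty, and the knob cartridge is still seated at (400,360). Now turn it upright and travel to above the pan.

Run:
```python
from h import *
print(Ro.from_matrix(RG.as_matrix()).as_quat()); R=rdown(.17129+np.pi/2)
plan(np.array([.513,-.19,.24]),R,18)
```

```text
[0.62208409 0.73893442 0.19799698 0.16668682]
0 rot [0.17 0.   0.  ] sh [-0.46 -0.02 -0.04]
1 rot [0.17 0.   0.  ] sh [-0.46 -0.02 -0.03]
2 rot [0.17 0.   0.  ] sh [-0.46 -0.02 -0.03]
3 rot [0.17 0.   0.  ] sh [-0.46 -0.02 -0.03]
4 rot [0.17 0.   0.  ] sh [-0.46 -0.03 -0.03]
5 rot [0.17 0.   0.  ] sh [-0.46 -0.03 -0.03]
6 rot [0.17 0.   0.  ] sh [-0.46 -0.03 -0.03]
7 rot [0.17 0.   0.  ] sh [-0.46 -0.03 -0.03]
8 rot [0.17 0.   0.  ] sh [-0.46 -0.03 -0.03]
9 rot [0.17 0.   0.  ] sh [-0.46 -0.03 -0.03]
10 rot [0.17 0.   0.  ] sh [-0.46 -0.03 -0.03]
11 rot [0.17 0.   0.  ] sh [-0.46 -0.03 -0.03]
12 rot [0.17 0.   0.  ] sh [-0.46 -0.03 -0.03]
13 rot [0.17 0.   0.  ] sh [-0.46 -0.03 -0.02]
14 rot [0.17 0.   0.  ] sh [-0.46 -0.03 -0.02]
15 rot [0.17 0.   0.  ] sh [-0.46 -0.03 -0.02]
16 rot [0.17 0.   0.  ] sh [-0.46 -0.03 -0.02]
17 rot [0.17 0.   0.  ] sh [-0.46 -0.03 -0.02]
```

move_arm([
  {"rx": 0.17,"ry": 0.0,"rz": 0.0,"x": -0.35,"y": -0.02,"z": -0.15,"gripper": 1.0},
  {"rx": 0.17,"ry": 0.0,"rz": 0.0,"x": -0.46,"y": -0.02,"z": -0.1,"gripper": 1.0},
  {"rx": 0.17,"ry": 0.0,"rz": 0.0,"x": -0.46,"y": -0.02,"z": -0.05,"gripper": 1.0},
  {"rx": 0.17,"ry": 0.0,"rz": 0.0,"x": -0.46,"y": -0.03,"z": -0.03,"gripper": 1.0},
  {"rx": 0.17,"ry": 0.0,"rz": 0.0,"x": -0.46,"y": -0.03,"z": -0.03,"gripper": 1.0},
])

```text
time: 6.92
tool_pos: [0.4846, 0.0522, 0.2326]
tcp_rot: [0.632, 0.753, 0.14, 0.118]
wrist_force: [-0.4, 0.5, -3.1]
width: 0.0398
```

move_arm([
  {"rx": 0.19,"ry": 0.0,"rz": 0.0,"x": -0.46,"y": -0.03,"z": -0.03,"gripper": 1.0},
  {"rx": 0.19,"ry": 0.0,"rz": 0.0,"x": -0.46,"y": -0.03,"z": -0.03,"gripper": 1.0},
  {"rx": 0.19,"ry": 0.0,"rz": 0.0,"x": -0.46,"y": -0.03,"z": -0.03,"gripper": 1.0},
  {"rx": 0.19,"ry": 0.0,"rz": 0.0,"x": -0.46,"y": -0.03,"z": -0.03,"gripper": 1.0},
  {"rx": 0.19,"ry": 0.0,"rz": 0.0,"x": -0.46,"y": -0.03,"z": -0.03,"gripper": 1.0},
])

```text
time: 7.55
tool_pos: [0.4932, -0.0434, 0.2325]
tcp_rot: [0.64, 0.762, 0.074, 0.061]
wrist_force: [-0.7, 0.6, -2.5]
width: 0.0398
```

Run:
```python
from h import *
rep();R=rdown(.17129+np.pi/2)
plan(np.array([.513,-.19,.22]),R,10)
```

```text
t 7.55 p [ 0.4932 -0.0434  0.2325] F [-0.7  0.6 -2.5] w 0.0398 q [-0.22  0.15  1.9   0.1   0.92 -2.02]
to grasp: along-axis err mm 133.9 tool-frame d(40mm) [4.62 1.48 3.05] rot10deg [-1.9  -0.02  0.01]
0 rot [ 0.11 -0.    0.  ] sh [-0.37 -0.02  0.03]
1 rot [ 0.11 -0.    0.  ] sh [-0.37 -0.02  0.03]
2 rot [ 0.11 -0.    0.  ] sh [-0.37 -0.02  0.03]
3 rot [ 0.11 -0.    0.  ] sh [-0.37 -0.02  0.03]
4 rot [ 0.11 -0.    0.  ] sh [-0.37 -0.02  0.03]
5 rot [ 0.11 -0.    0.  ] sh [-0.37 -0.02  0.03]
6 rot [ 0.11 -0.    0.  ] sh [-0.37 -0.02  0.03]
7 rot [ 0.11 -0.    0.  ] sh [-0.37 -0.02  0.03]
8 rot [ 0.11 -0.    0.  ] sh [-0.37 -0.02  0.03]
9 rot [ 0.11 -0.    0.  ] sh [-0.37 -0.01  0.03]
```

move_arm([
  {"rx": 0.13,"ry": 0.0,"rz": 0.0,"x": -0.39,"y": -0.02,"z": 0.0,"gripper": 1.0},
  {"rx": 0.13,"ry": 0.0,"rz": 0.0,"x": -0.39,"y": -0.02,"z": 0.0,"gripper": 1.0},
  {"rx": 0.13,"ry": 0.0,"rz": 0.0,"x": -0.39,"y": -0.02,"z": 0.0,"gripper": 1.0},
  {"rx": 0.13,"ry": 0.0,"rz": 0.0,"x": -0.39,"y": -0.02,"z": 0.0,"gripper": 1.0},
  {"rx": 0.13,"ry": 0.0,"rz": 0.0,"x": -0.39,"y": -0.02,"z": 0.0,"gripper": 1.0},
])

```text
time: 8.18
tool_pos: [0.5033, -0.1255, 0.23]
tcp_rot: [0.643, 0.765, 0.028, 0.022]
wrist_force: [-0.4, 0.6, -1.9]
width: 0.0403
```

move_arm([
  {"rx": 0.13,"ry": 0.0,"rz": 0.0,"x": -0.39,"y": -0.02,"z": 0.0,"gripper": 1.0},
  {"rx": 0.13,"ry": 0.0,"rz": 0.0,"x": -0.39,"y": -0.02,"z": 0.0,"gripper": 1.0},
  {"rx": 0.13,"ry": 0.0,"rz": 0.0,"x": -0.37,"y": -0.02,"z": 0.0,"gripper": 1.0},
  {"rx": 0.13,"ry": 0.0,"rz": 0.0,"x": -0.35,"y": -0.02,"z": 0.0,"gripper": 1.0},
  {"rx": 0.0,"ry": 0.0,"rz": 0.0,"x": 0.0,"y": 0.0,"z": 0.0,"gripper": 1.0},
])

```text
time: 8.8
tool_pos: [0.5114, -0.1904, 0.2295]
tcp_rot: [0.643, 0.765, -0.01, -0.01]
wrist_force: [-0.0, 0.5, -2.4]
width: 0.0403
```

Run:
```python
from h import *
rep();R=rdown(.17129+np.pi/2)
plan(np.array([.5127,-.19,.17]),R,3)
```

```text
t 8.8 p [ 0.5114 -0.1904  0.2295] F [-0.   0.5 -2.4] w 0.0403 q [-0.43  0.34  1.63 -0.01  1.19 -2.17]
to grasp: along-axis err mm 134.9 tool-frame d(40mm) [8.32 2.28 2.59] rot10deg [-3.16 -0.02  0.  ]
0 rot [-0.05 -0.01  0.  ] sh [0.   0.02 0.5 ]
1 rot [-0.05 -0.01  0.  ] sh [0.   0.02 0.5 ]
2 rot [-0.05 -0.01  0.  ] sh [0.   0.02 0.5 ]
```

move_arm([
  {"rx": -0.08,"ry": -0.02,"rz": 0.0,"x": 0.0,"y": 0.02,"z": 0.5,"gripper": 1.0},
  {"rx": -0.08,"ry": 0.0,"rz": 0.0,"x": 0.0,"y": 0.02,"z": 0.5,"gripper": 1.0},
  {"rx": 0.0,"ry": 0.0,"rz": 0.0,"x": 0.0,"y": 0.0,"z": 0.5,"gripper": 1.0},
  {"rx": 0.0,"ry": 0.0,"rz": 0.0,"x": 0.0,"y": 0.0,"z": 0.0,"gripper": 1.0},
])

```text
time: 9.3
tool_pos: [0.5122, -0.1891, 0.1683]
tcp_rot: [0.643, 0.766, 0.001, 0.001]
wrist_force: [-0.1, -0.1, -1.5]
width: 0.0403
```

Run:
```python
from h import *
import cv2
from rig import manip
rep();s,p,r=st()
plan(np.array([.5127,-.19,.146]),rdown(.17129+np.pi/2),1)
s=manip.snapshot("scene");c=(150,170);g=cv2.resize(s["frame"][c[0]:c[0]+130,c[1]:c[1]+150,::-1],None,fx=5,fy=5,interpolation=2)[:600]
F=p+r.apply([0,0,.0757]);M=r.as_matrix()
X=np.array([F+M@np.array([a,b,0]) for a,b in((.02,.013),(.02,-.013),(-.02,-.013),(-.02,.013))])
q=((proj('scene',X)-(170,150)+.4)*5).astype(int);cv2.polylines(g,[q.reshape(-1,1,2)],True,(0,0,255),1)
cv2.imwrite("pics/p3.png",g)
```

```text
t 9.3 p [ 0.5122 -0.1891  0.1683] F [-0.1 -0.1 -1.5] w 0.0403 q [-0.44  0.4   1.71  0.    1.02 -2.18]
to grasp: along-axis err mm 81.4 tool-frame d(40mm) [8.3  2.19 1.1 ] rot10deg [-2.99 -0.    0.01]
0 rot [0.01 0.   0.01] sh [-0.02  0.01  0.56]
```

View pics/p3.png

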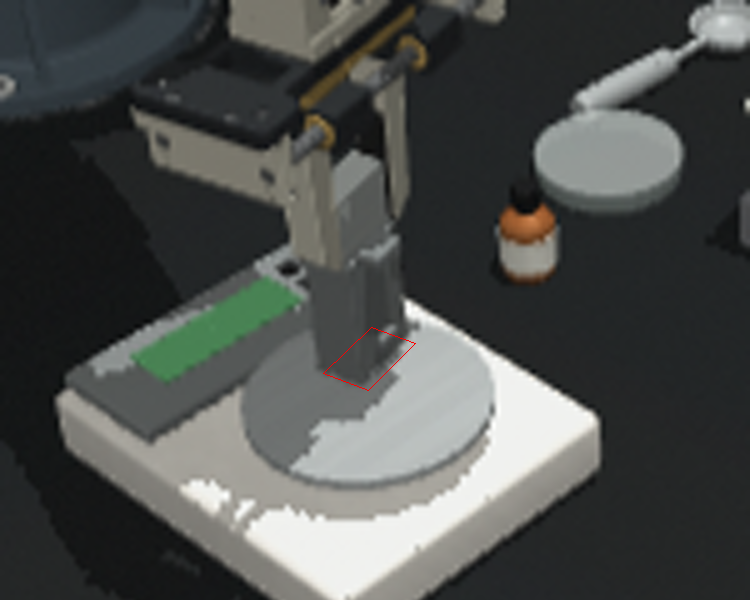

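The picture shows the cartridge about upright over the pan, foot about 20 mm above it. I'll check the tilt with a full-box overlay.

```bash
cat >> h.py <<'E'
def overlay(name,foot=.0757,c=(165,210),sz=(100,110),k=6):
    import cv2
    from rig import manip
    s,p,r=st();sn=manip.snapshot("scene");g=cv2.resize(sn["frame"][c[0]:c[0]+sz[0],c[1]:c[1]+sz[1],::-1],None,fx=k,fy=k,interpolation=2)
    M=r.as_matrix()
    for h,w in((0,.013),(.074,.013),(.074,.009),(.108,.009)):
        X=np.array([p+M@np.array([a,b,foot-h]) for a,b in((.02,w),(.02,-w),(-.02,-w),(-.02,w))])
        q=((proj('scene',X)-(c[1],c[0])+.4)*k).astype(int);cv2.polylines(g,[q.reshape(-1,1,2)],True,(0,0,255),1)
    cv2.imwrite("pics/"+name,g)
E
python3 -c "
from h import *
overlay('p4.png')"
```

```text
(no output)
```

View pics/p4.png

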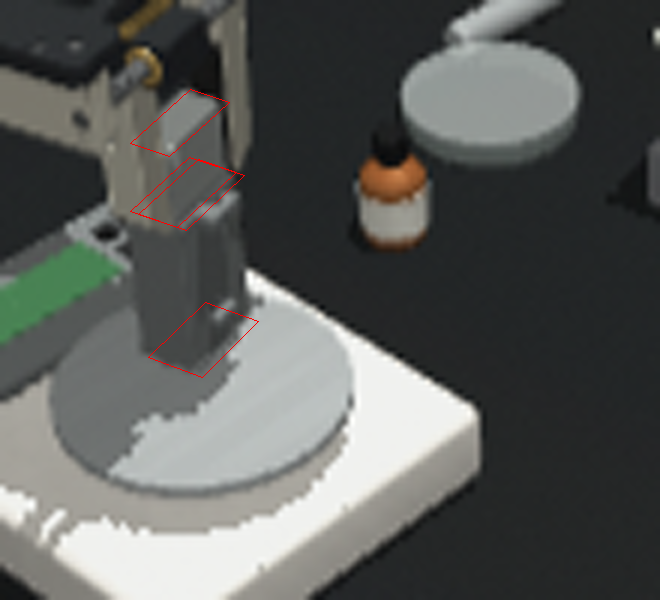

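The cap matches but the foot sits left of the model, a tilt of a few degrees in the grip. I'll measure it on a larger crop.

Run:
```python
from h import *
import cv2
from rig import manip
s=manip.snapshot("scene");cv2.imwrite("pics/p5.png",cv2.resize(s["frame"][175:235,220:260,::-1],None,fx=10,fy=10,interpolation=cv2.INTER_CUBIC))
```

```text
(no output)
```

View pics/p5.png

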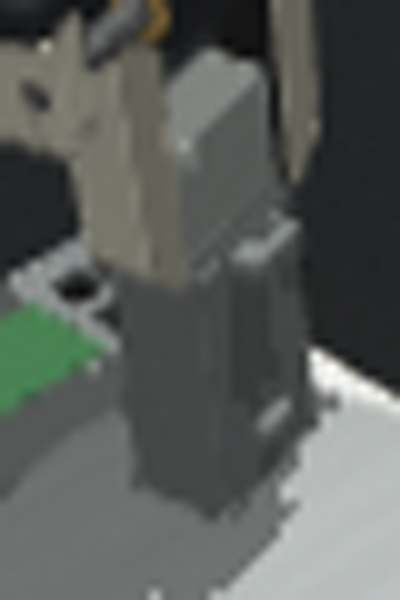

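```bash
cat > fit.py <<'E'
from h import *
s,p,r=st();M=r.as_matrix()
U=lambda u,v:np.array([220+u/10-.45,175+v/10-.45])
# cart frame: cx=back(+x world approx)= tool -y? check ; y along tool x
cx=-M[:,1] if (-M[:,1])[0]>0 else M[:,1]; cy=M[:,0]; 
print("cx",cx.round(2),"cy",cy.round(2))
obs=[((-.013,-.02,0),U(137,485)),((.013,-.02,0),U(215,515)),((.013,.02,0),U(308,430)),((.009,-.02,.108),U(180,145)),((.009,.02,.108),U(265,75)),((-.009,.02,.108),U(220,48))]
up=-M[:,2]
def pts(v):
    a,b,h,x,y=v
    R=Ro.from_rotvec(cy*a)*Ro.from_rotvec(cx*b)
    o=p+up*.0188   # grasp point
    return np.array([o+x*cx+y*cy+R.apply(c[0]*cx+c[1]*cy+(c[2]-.091-h)*up) for c,_ in obs])
f=lambda v:np.r_[(proj('scene',pts(v))-np.array([o for _,o in obs])).ravel(),v[1]*30,v[4]*300]
q=least_squares(f,[0,0,0,0,0]);print("tilt deg about cy,cx",np.degrees(q.x[:2]).round(2),"h,x,y mm",(q.x[2:]*1e3).round(1));print(f(q.x).round(2))
print(np.sqrt(np.diag(np.linalg.inv(q.jac.T@q.jac)))*.5)
E
python3 fit.py
```

```text
cx [0.99 0.17 0.01] cy [-0.17  0.99 -0.  ]
tilt deg about cy,cx [ 1.99 -0.3 ] h,x,y mm [ 3.5 -2.9  0.8]
[-0.87  0.08  0.32  0.65  0.43 -0.17 -0.36  0.99  1.18 -0.93 -0.78 -0.54
 -0.16  0.25]
[0.01082684 0.01010154 0.00170466 0.00144204 0.00164283]
```

About 2° tilt (cap forward), grip 3.5 mm above cap centre as expected. I'll compensate, then descend gently.

move_arm([
  {"rx": -0.2,"ry": 0.0,"rz": 0.0,"x": -0.02,"y": -0.05,"z": 0.15,"gripper": 1.0},
  {"rx": 0.0,"ry": 0.0,"rz": 0.0,"x": 0.0,"y": 0.0,"z": 0.15,"gripper": 1.0},
  {"rx": 0.0,"ry": 0.0,"rz": 0.0,"x": 0.0,"y": 0.0,"z": 0.1,"gripper": 1.0},
  {"rx": 0.0,"ry": 0.0,"rz": 0.0,"x": 0.0,"y": 0.0,"z": 0.0,"gripper": 1.0},
])

```text
time: 9.95
tool_pos: [0.5135, -0.1912, 0.1564]
tcp_rot: [0.643, 0.766, 0.015, 0.016]
wrist_force: [-0.8, -0.4, -1.9]
width: 0.04
```

```bash
python3 -c "
from h import *
rep()"
```

```text
t 9.95 p [ 0.5135 -0.1912  0.1564] F [-0.8 -0.4 -1.9] w 0.04 q [-0.45  0.4   1.75  0.03  0.95 -2.21]
to grasp: along-axis err mm 70.7 tool-frame d(40mm) [8.36 2.14 0.85] rot10deg [-2.75  0.03  0.02]
```

move_arm([
  {"rx": 0.0,"ry": 0.0,"rz": 0.0,"x": 0.0,"y": 0.0,"z": 0.1,"gripper": 1.0},
  {"rx": 0.0,"ry": 0.0,"rz": 0.0,"x": 0.0,"y": 0.0,"z": 0.07,"gripper": 1.0},
  {"rx": 0.0,"ry": 0.0,"rz": 0.0,"x": 0.0,"y": 0.0,"z": 0.04,"gripper": 1.0},
  {"rx": 0.0,"ry": 0.0,"rz": 0.0,"x": 0.0,"y": 0.0,"z": 0.0,"gripper": 1.0},
])

```text
time: 10.45
tool_pos: [0.5142, -0.1911, 0.1476]
tcp_rot: [0.643, 0.766, 0.015, 0.016]
wrist_force: [0.3, -0.9, -1.4]
width: 0.0403
```

```bash
python3 -c "
from h import *
rep()"
```

```text
t 10.45 p [ 0.5142 -0.1911  0.1476] F [ 0.3 -0.9 -1.4] w 0.0403 q [-0.45  0.41  1.75  0.03  0.94 -2.21]
to grasp: along-axis err mm 62.6 tool-frame d(40mm) [8.35 2.13 0.62] rot10deg [-2.75  0.03  0.02]
```

move_arm([
  {"rx": 0.0,"ry": 0.0,"rz": 0.0,"x": 0.0,"y": 0.0,"z": 0.04,"gripper": 1.0},
  {"rx": 0.0,"ry": 0.0,"rz": 0.0,"x": 0.0,"y": 0.0,"z": 0.02,"gripper": 1.0},
  {"rx": 0.0,"ry": 0.0,"rz": 0.0,"x": 0.0,"y": 0.0,"z": 0.0,"gripper": 1.0},
])

```text
time: 10.82
tool_pos: [0.5143, -0.1912, 0.1451]
tcp_rot: [0.643, 0.766, 0.015, 0.016]
wrist_force: [-0.0, 0.7, -1.6]
width: 0.0402
```

```bash
python3 -c "
from h import *
rep()"
```

```text
t 10.82 p [ 0.5143 -0.1912  0.1451] F [-0.   0.7 -1.6] w 0.0402 q [-0.45  0.42  1.76  0.03  0.93 -2.21]
to grasp: along-axis err mm 60.5 tool-frame d(40mm) [8.36 2.13 0.56] rot10deg [-2.75  0.03  0.02]
```

move_arm([
  {"rx": 0.0,"ry": 0.0,"rz": 0.0,"x": 0.0,"y": 0.0,"z": 0.04,"gripper": 1.0},
  {"rx": 0.0,"ry": 0.0,"rz": 0.0,"x": 0.0,"y": 0.0,"z": 0.0,"gripper": 1.0},
])

```text
time: 11.08
tool_pos: [0.5146, -0.1912, 0.1436]
tcp_rot: [0.643, 0.766, 0.015, 0.016]
wrist_force: [0.2, 0.5, -0.4]
width: 0.0401
```

move_arm([
  {"rx": 0.0,"ry": 0.0,"rz": 0.0,"x": 0.0,"y": 0.0,"z": 0.03,"gripper": 1.0},
  {"rx": 0.0,"ry": 0.0,"rz": 0.0,"x": 0.0,"y": 0.0,"z": 0.0,"gripper": 1.0},
])

```text
time: 11.32
tool_pos: [0.5148, -0.1912, 0.1427]
tcp_rot: [0.643, 0.766, 0.015, 0.016]
wrist_force: [-0.1, 0.5, -0.2]
width: 0.0399
```

Run:
```python
from h import *
rep()
import cv2
from rig import manip
s=manip.snapshot("scene");cv2.imwrite("pics/p6.png",cv2.resize(s["frame"][175:240,210:270,::-1],None,fx=9,fy=9,interpolation=cv2.INTER_CUBIC))
s=[manip.read_state()["wrist_force"]];print(s)
```

```text
t 11.32 p [ 0.5148 -0.1912  0.1427] F [-0.1  0.5 -0.2] w 0.0399 q [-0.45  0.42  1.76  0.03  0.92 -2.21]
to grasp: along-axis err mm 58.2 tool-frame d(40mm) [8.36 2.12 0.5 ] rot10deg [-2.75  0.03  0.02]
[array([-0.49661241,  0.24707277,  0.24390262])]
```

View pics/p6.png

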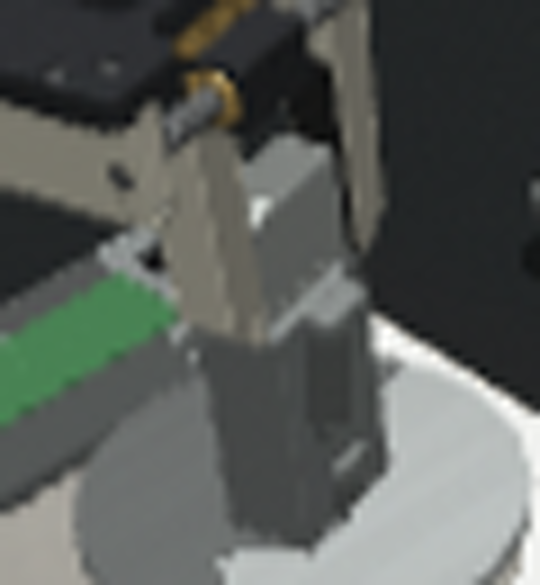

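The foot rests on the pan (force went from −2 to about 0 N, so its weight is carried), the box edges match vertical, and it is near the pan centre. Release gently.

move_arm([
  {"rx": 0.0,"ry": 0.0,"rz": 0.0,"x": 0.0,"y": 0.0,"z": 0.0,"gripper": 0.5},
  {"rx": 0.0,"ry": 0.0,"rz": 0.0,"x": 0.0,"y": 0.0,"z": 0.0,"gripper": 0.45},
  {"rx": 0.0,"ry": 0.0,"rz": 0.0,"x": 0.0,"y": 0.0,"z": 0.0,"gripper": 0.3},
  {"rx": 0.0,"ry": 0.0,"rz": 0.0,"x": 0.0,"y": 0.0,"z": 0.0,"gripper": 0.2},
  {"rx": 0.0,"ry": 0.0,"rz": 0.0,"x": 0.0,"y": 0.0,"z": 0.0,"gripper": 0.2},
])

```text
time: 12.0
tool_pos: [0.5151, -0.1915, 0.143]
tcp_rot: [0.643, 0.766, 0.015, 0.017]
wrist_force: [0.1, 0.2, 0.3]
width: 0.0734
```

Run:
```python
from h import *
rep()
import cv2
from rig import manip
s=manip.snapshot("scene");cv2.imwrite("pics/p7.png",cv2.resize(s["frame"][175:240,210:270,::-1],None,fx=9,fy=9,interpolation=cv2.INTER_CUBIC))
```

```text
t 12.0 p [ 0.5151 -0.1915  0.143 ] F [0.1 0.2 0.3] w 0.0734 q [-0.45  0.42  1.76  0.03  0.92 -2.21]
to grasp: along-axis err mm 58.3 tool-frame d(40mm) [8.37 2.12 0.5 ] rot10deg [-2.74  0.03  0.02]
```

View pics/p7.png

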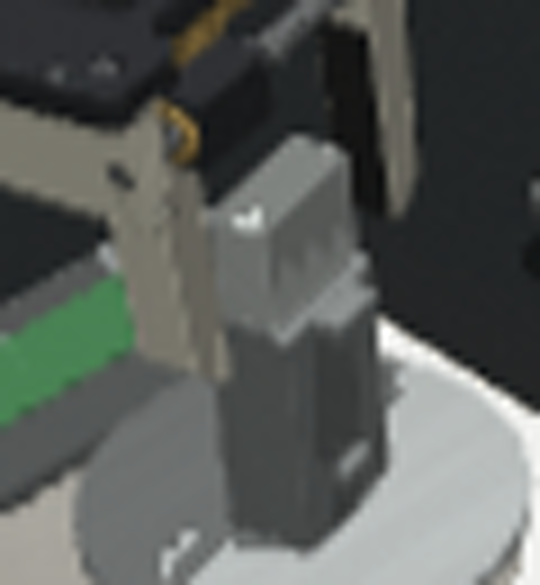

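The cartridge stands free and the fingers (about (190,350) and (400,190)) are clear of it. Withdraw straight up.

move_arm([
  {"rx": 0.0,"ry": 0.0,"rz": 0.0,"x": 0.0,"y": 0.0,"z": -0.3,"gripper": 0.0},
  {"rx": 0.0,"ry": 0.0,"rz": 0.0,"x": 0.0,"y": 0.0,"z": -0.6,"gripper": 0.0},
  {"rx": 0.0,"ry": 0.0,"rz": 0.0,"x": 0.0,"y": 0.0,"z": -0.9,"gripper": 0.0},
  {"rx": 0.0,"ry": 0.0,"rz": 0.0,"x": 0.0,"y": 0.0,"z": -0.9,"gripper": 0.0},
  {"rx": 0.0,"ry": 0.0,"rz": 0.0,"x": 0.0,"y": 0.0,"z": -0.6,"gripper": 0.0},
])

```text
time: 12.68
tool_pos: [0.5082, -0.1914, 0.2807]
tcp_rot: [0.643, 0.766, 0.015, 0.016]
wrist_force: [-0.7, -0.3, -0.5]
width: 0.0932
```

move_arm([
  {"rx": 0.0,"ry": 0.0,"rz": 0.0,"x": 0.0,"y": 0.9,"z": -0.3,"gripper": 0.0},
  {"rx": 0.0,"ry": 0.0,"rz": 0.0,"x": 0.0,"y": 0.9,"z": -0.2,"gripper": 0.0},
  {"rx": 0.0,"ry": 0.0,"rz": 0.0,"x": 0.0,"y": 0.9,"z": 0.0,"gripper": 0.0},
  {"rx": 0.0,"ry": 0.0,"rz": 0.0,"x": 0.0,"y": 0.5,"z": 0.0,"gripper": 0.0},
  {"rx": 0.0,"ry": 0.0,"rz": 0.0,"x": 0.0,"y": 0.0,"z": 0.0,"gripper": 0.0},
])

```text
time: 13.3
tool_pos: [0.6367, -0.1689, 0.3151]
tcp_rot: [0.643, 0.765, 0.016, 0.02]
wrist_force: [-0.2, -0.1, 0.4]
width: 0.0926
```

Run:
```python
from h import *
rep()
import cv2
from rig import manip
s=manip.snapshot("scene");cv2.imwrite("pics/s8.png",cv2.resize(s["frame"][110:290,130:430,::-1],None,fx=2.6,fy=2.6,interpolation=cv2.INTER_CUBIC))
s=manip.snapshot("top");cv2.imwrite("pics/t8.png",s["frame"][:,:,::-1]);cv2.imwrite("pics/t8c.png",cv2.resize(s["frame"][205:305,345:445,::-1],None,fx=6,fy=6,interpolation=2))
```

```text
t 13.3 p [ 0.6367 -0.1689  0.3151] F [-0.2 -0.1  0.4] w 0.0926 q [-0.34  0.46  1.26  0.02  1.38 -2.08]
to grasp: along-axis err mm 145.5 tool-frame d(40mm) [ 8.38 -1.2   4.62] rot10deg [-2.71  0.05  0.03]
```

View pics/s8.png

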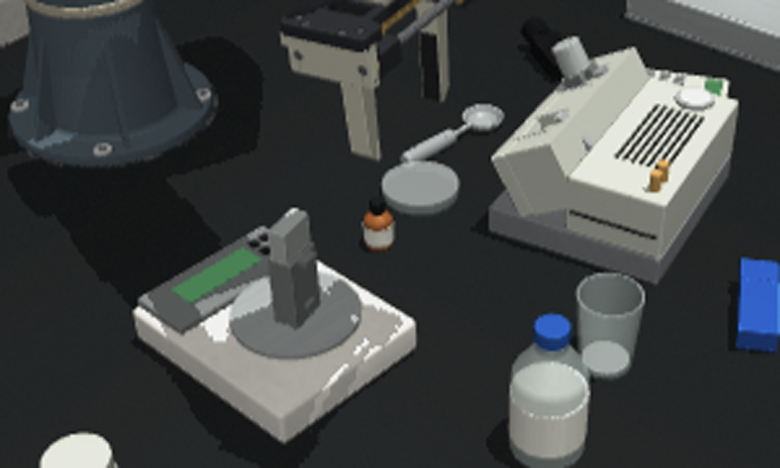

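View pics/t8.png

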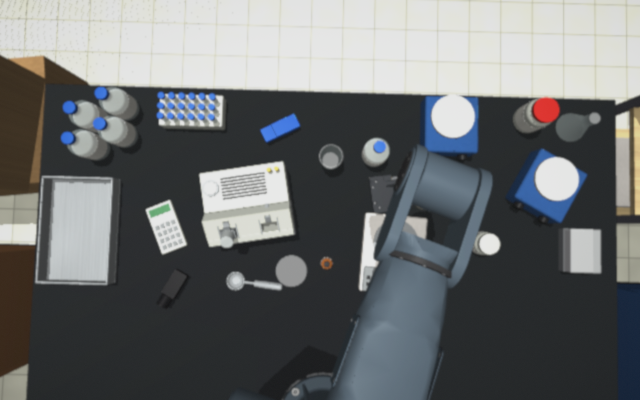

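View pics/t8c.png

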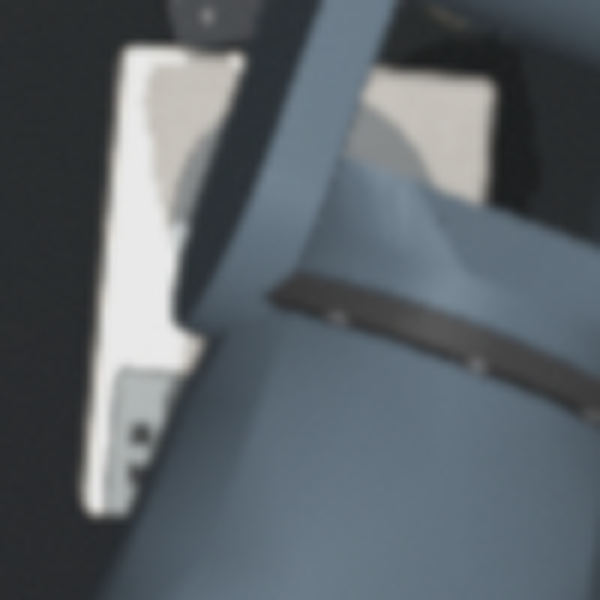

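The scene crop shows the cartridge standing upright on the pan. Its foot's left and right corners are at (272,315) and (320,300), giving a foot centre at scene pixel about (244,228), against (244,229) for the pan centre. The knob cartridge is still seated at (572,60), and the bystanders are where they were. The arm is clear. Hand in.

```bash
python3 -c "
from rig import manip
print(manip.sign_off())"
```

```text
the job is handed in; nothing more can be done
None
```

I weighed out the job as asked: the bar-capped cartridge now stands upright near the middle of the balance pan, released. I gripped it by its cap, pushed it about 6 mm deeper (about 15 N) until the latch let go, and drew it out along its axis. I corrected a tilt of about 2° in the grip before setting it down at about zero net force. I handed the job in at about 13.4 s.

**Last checks:**
- **Placement:** in the scene picture the foot's centre is within about 1 pixel (roughly 3 mm) of the pan's centre.
- **Rest of the bench:** the knob cartridge is still in its bay, and no bystander had visibly moved.
- **Robot:** it was clear of everything, with a wrist force of about 0 N.

**Not confirmed:** the arm hid most of the pan in the last top view, so the final placement was checked in the scene camera only.

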